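# Clamp a freshly glued charger body in the bench fixture

## Task

Set the small glued charger body (the small white block with a thin seam round its middle) fully down into the nest of the gluing fixture and let go of it. Then pump the clamp's trigger, working the clamp by its trigger only and never pushing the jaw, until the rubber pad presses the charger and its spring is pushed about halfway in - never almost all the way, that would crack the seam. Finish while still holding the trigger squeezed at that pressure, and leave the other things on the bench where they are.

Things in the scene. Friction and masses are not known exactly. Their poses are not given: they have to be found in the camera images.
- charger: White plastic charger body, a block 44 (its x) x 38 (its y) x 34 mm high, about 60 to 130 g, a thin grey glue seam round its middle across x. Origin: centre of its underside; z up. It may go in the nest either way round (half turn).
- fixture: Aluminium gluing fixture, fixed to the bench; base plate 14 mm thick, x -55 to 235 mm, up to 110 mm wide. Origin: underside, below the nest's centre. Its x axis runs from nest to clamp, z up. Steel anvil at x -45 to -23 mm, top at 40 mm height. Black clamp housing at x 112 to 190 mm, 40 mm wide, top at 86 mm; from it rise the trigger (nearer the nest) and, behind it, the fixed handle.
- nest (a point): Centre of the floor of the nest, 6 mm above the bench: a rectangular recess 46.5 mm (fixture x) by 40.5 mm (fixture y), 8 mm deep below the base plate's top face. Axes as the fixture's. The charger fits with its x along the fixture's x.
- jaw: Steel jaw (30 mm wide, top at 40 mm height) on a bar sliding along fixture x. Origin: centre of its front face, axes as the fixture's. A full trigger squeeze moves it about 9 mm to the nest. Trigger let go: it stays put by friction (2.5 N) only; a pressed spring backs it up until 1 mm of spring is left, so pressure lasts only while squeezing. Pad starts 18 to 42 mm from the nested charger.
- pad: Rubber pad 26 wide, 18 high, 6 mm thick, in front of the jaw on a spring of 2 N per mm, no preload. Origin: centre of its front face (towards the nest), 27 mm above the bench; axes as the fixture's. Its origin is 16 mm ahead of the jaw's origin (along fixture -x) when free, 11 mm when half pressed (10 N), 6 mm when fully pressed (20 N).
- trigger: Black clamp trigger: a lever with a cross roller. Origin on its pivot, 80 mm above the bench. Squeezed towards the fixed handle it swings 0.32 rad about fixture y; a light spring (2 to 4 N at the roller) returns it. The jaw moves 0.6 mm per 1 mm of the roller; pressing the pad's spring half in takes about 11 N at the roller.
- roller (a point): Centre of the trigger's roller (14 mm diameter, 26 mm long along fixture y); at rest 129 mm above the bench, 132 mm from the fixture's origin along x. It moves 16 mm along fixture +x, nearly level, over a full squeeze. Push on its nest side. Above 90 mm height trigger and handle stand clear of the housing.
- handle_top (a point): Centre of the top of the fixed handle, 156 mm above the bench, x 168 mm in the fixture: an upright post 18 mm thick along fixture x, 26 mm wide. From its far face to the roller's nest side is 52 mm at rest, 36 mm fully squeezed.
- adapter: Bystander: larger white power adapter, 64 x 58 x 28 mm, origin at the centre of its underside.
- puck: Bystander: white round charging puck, 60 mm diameter, 12 mm high, origin at the centre of its underside.
- phone: Bystander: opened phone lying face down, 160 x 76 x 9 mm, origin at the centre of its underside.
- driver: Bystander: screwdriver lying on the bench, about 200 mm long.
- jar: Bystander: small jar, 48 mm diameter, 55 mm high, origin at the centre of its underside.
Things that resemble listed ones, but are neither listed nor needed, are in the scene too. Leave any blue or yellow look-alike of the charger alone.

How it is judged:
By the outcome, as a careful person would: the job done as asked, in the order asked, and still so for the second after the job is handed in, while the arm keeps its last pose, push and grip.
It also fails if it takes over 64 s, if anything falls off the work surface, if the arm or the gripper's body presses on something with over 40 N, if the wrist force passes 120 N, or if a joint passes its speed limit or range.

## Robot

A 7-joint arm with a two-finger parallel gripper is mounted at the origin on the work surface. World frame = base frame: x ahead of the robot, y to its left, z up, the work surface at z = 0. Lengths are in m, angles in rad, forces in N, time in s.
With the tool pointing down it reaches from about 0.4 to 0.85 m from the base axis. Payload 10.4 kg.
Tool frame: the origin (TCP) lies between the finger pads; the fingertips stand ahead of it and the grasp point (between the pads) lies 5 mm behind it (manip.tip_extent is the z of the fingertips in the tool frame, in m); z points along the fingers, y is the line along which they close (so a half turn about z gives the same grasp; the last joint's range is limited). The gripper opens to 85 mm and grips with 20 to 120 N. Pads are 22 mm wide; open, the fingers measure 114 mm over their backs; the gripper's body (76 mm by 85 mm) begins 54 mm behind the grasp point. The pads swing forward as they close: fully open they stand 13 mm farther back than shut.
Start: joints at [1.128, 0.332, -0.065, 1.46, 0.022, 1.35, -0.088], TCP at [0.255, -0.571, 0.245] pointing down, gripper open.
Joint ranges: [-2.6, 2.6], [-0.5, 2.12], [-1.47, 1.34], [0.16, 2.42], [-1.27, 4.41], [0.06, 2.06], [-2.6, 2.6]. Speed limits (rad/s): [2.22, 2.22, 2.79, 2.79, 3.14, 3.14, 3.14].

## Interface

Orientations are given as a unit quaternion [x, y, z, w].
In Python, from workcell import status, viewer, manip gives the robot as it stands.
- The arm moves only by the tool play_rows, never from a script. Its argument "plan" is one flat list of numbers, 7 for each row, row after row: the turn, a rotation vector about the tool's x, y, z in degrees, then the shift along the tool's x, y, z in m, then the opening, from 0 (shut) to 1 (fully open). In form: [ax, ay, az, dx, dy, dz, grip, ax, ay, az, dx, dy, dz, grip, ...]. A call has 1 to 20 rows; each row is the pose to reach, as a shift and turn from the pose commanded when the call began, along the tool's axes at that moment; what a row does not reach only later rows make up. A row lasts 1/8 s, in which the tool goes at most 62.5 mm and 10.7 degrees, less where a joint would pass 70% of its speed; a pose out of reach is approached as far as the arm can. A call with a gripper value outside its range is refused whole. The fingers move at their own pace and stop on an object; "squeeze" is the grip in N (left out, the last holds). Time passes only in rows, so rows that repeat a pose let the fingers close. It gives the time, the measured TCP pose, the force, the opening and the grip force at its end, in the units of the state.
- status.get_obs(): the state, without advancing time (a new reading comes with each control period).
- viewer.camera(name): name is "side" or "top" or "wrist"; returns the picture (400x640x3 uint8, red, green, blue); there is no depth.
- viewer.camera_model(name): a dict with "fx", "fy", "cx", "cy" (pixels), "R" (3x3) and "t" (3): a world point X has camera coordinates R X + t. Camera axes: x right, y down, z forward; pixel columns grow to the right and rows downward; lengths in m; the calibration is good to about 2 mm. A picture is of the moment at which its call begins: read the wrist's pose just before it. camera_model takes no time and is no camera call; for the wrist camera it gives the pose at the moment of the call.
- manip.hand_in(): hands the job in; it is judged then, once.
The state is a dict: "clock": time; "joint_pos": joint angles; "joint_velocities": joint speeds; "tau": joint torques, N m; "position": TCP position; "ee_rot": TCP orientation; "ft_force": force on the tool from outside, world axes, zero at the start; "torque": the same for the moment, N m; "grip_width": opening from 0.0 (shut) to 1.0 (fully open); "grasp_force": force on a finger pad.
Only numpy, scipy, OpenCV 4.12 (cv2) and the standard library are available. Lean on these libraries where they do the work, as an engineer would, in place of code of your own. Each camera call takes 0.05 s, during which the arm holds its last target. There are 200 camera calls.

## Working session

There is one attempt and no reset: what is moved stays moved. The work goes in short steps, Python scripts to look and compute and a tool call to move; the robot and the scene stay as the last step left them, time stands still between calls to the robot, and variables do not carry over. Pictures are saved under pics/ and viewed, at most 10 in all, crops included, and the job is handed in when it is done.

Besides the shell and the picture viewer there is one more tool, called as name(argument=value, ...), one argument or row to a line, values as JSON. play_rows: Moves the arm, as the interface text tells. Its arguments: {"type":"object","properties":{"plan":{"type":"array","items":{"type":"number"}},"squeeze":{"type":"number"}},"required":["plan"]}

```bash
mkdir -p pics; cat > h.py <<'E'
import numpy as np, cv2
from scipy.spatial.transform import Rotation as Rn
from workcell import status, viewer, manip
def cam(n):
    m=viewer.camera_model(n); im=viewer.camera(n); return m,im
def save(im,p): cv2.imwrite('pics/'+p,im[:,:,::-1])
def ray(m,u,v,z):
    R=np.array(m['R']);t=np.array(m['t']);o=-R.T@t
    d=R.T@np.array([(u-m['cx'])/m['fx'],(v-m['cy'])/m['fy'],1]);return o+d*(z-o[2])/d[2]
def proj(m,X):
    c=np.array(m['R'])@np.array(X)+np.array(m['t']);return np.array([m['fx']*c[0]/c[2]+m['cx'],m['fy']*c[1]/c[2]+m['cy']])
def pose():
    s=status.get_obs();return np.array(s['position']),Rn.from_quat(s['ee_rot'])
E
python3 - <<'E'
from h import *
for n in('top','side'):
    m,im=cam(n);save(im,n+'1.png');print(n,m)
s=status.get_obs();print(s,manip.tip_extent)
E
```

```text
top {'fx': 493.43689575447513, 'fy': 493.43689575447513, 'cx': 326.7788233186364, 'cy': 199.79524511368493, 'R': array([[ 0.02392332, -0.99969492, -0.0061437 ],
       [-0.99669388, -0.02337329, -0.07781383],
       [ 0.07764649,  0.00798495, -0.99694898]]), 't': array([-0.00332976,  0.48958775,  1.4276402 ])}
side {'fx': 362.0380370308039, 'fy': 362.0380370308039, 'cx': 319.7395692659634, 'cy': 196.02834811304953, 'R': array([[-0.99095221, -0.13320636, -0.01642507],
       [-0.09293368,  0.76929575, -0.63209761],
       [ 0.09683516, -0.62485208, -0.77471468]]), 't': array([0.47341947, 0.09953861, 0.99059909])}
{'clock': 0.1, 'joint_pos': array([ 1.12840503,  0.33281028, -0.06470189,  1.4608196 ,  0.0216128 ,
        1.34990146, -0.08851409]), 'joint_velocities': array([-0.00103707, -0.00212812,  0.0014708 , -0.00221426,  0.0020839 ,
       -0.00089341,  0.00077022]), 'tau': array([ 4.79931459e-04, -6.26751423e+01,  4.88104520e-02, -3.92431462e+01,
        1.64276396e-02,  6.93577211e-03,  4.09795837e-05]), 'position': array([ 0.25460403, -0.57045951,  0.24461251]), 'ee_rot': array([ 9.78051543e-01,  2.08362169e-01, -1.61894974e-04, -5.99937784e-04]), 'ft_force': array([ 1.09051535, -0.26536906, -0.44486679]), 'torque': array([-0.02025301,  0.00181783, -0.0225598 ]), 'grasp_force': 0.0, 'grip_width': 0.9985483369240211} 0.014
```

View pics/top1.png

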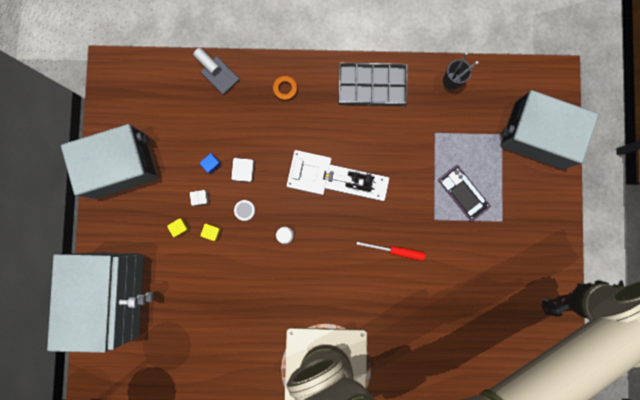

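View pics/side1.png

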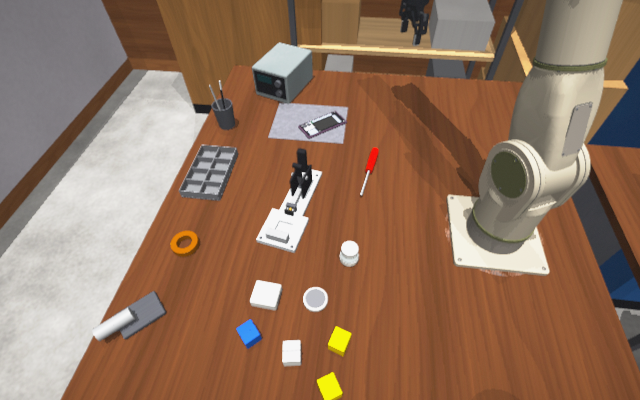

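The top view shows the charger at about (199,198), the adapter at (242,169), the puck at (244,210) and the fixture from (290,170) to (388,185), with the nest on its left and the clamp on its right. The side view agrees, with the charger at (291,352).

```bash
cat > a.py <<'E'
from h import *
im=cv2.imread('pics/top1.png');m=viewer.camera_model('top')
hsv=cv2.cvtColor(im,cv2.COLOR_BGR2HSV)
k=((hsv[...,1]<60)&(hsv[...,2]>170)).astype(np.uint8)
c,_=cv2.findContours(k,cv2.RETR_EXTERNAL,cv2.CHAIN_APPROX_NONE)
for q in c:
    x,y,w,hh=cv2.boundingRect(q)
    if cv2.contourArea(q)>80 and 170<x<400 and 140<y<260:
        r=cv2.minAreaRect(q);b=cv2.boxPoints(r)
        z=.034 if w<25 else .014
        print(r,ray(m,*r[0],z).round(3));print(np.array([ray(m,*p,z)[:2] for p in b]).round(3).tolist())
E
python3 a.py
```

```text
((283.5, 235.0), (16.0, 15.0), 90.0) [0.384 0.131 0.034]
[[0.406, 0.153], [0.407, 0.11], [0.361, 0.108], [0.36, 0.152]]
((244.00003051757812, 210.00003051757812), (19.798988342285156, 19.798988342285156), 45.0) [0.453 0.247 0.034]
[[0.452, 0.288], [0.494, 0.249], [0.454, 0.207], [0.413, 0.246]]
((197.8648681640625, 197.189208984375), (13.480716705322266, 15.782302856445312), 80.53767395019531) [0.487 0.383 0.034]
[[0.502, 0.41], [0.511, 0.365], [0.472, 0.356], [0.464, 0.401]]
((241.9276123046875, 169.36898803710938), (20.01396369934082, 22.00705337524414), 4.763641834259033) [0.572 0.258 0.034]
[[0.541, 0.289], [0.606, 0.286], [0.602, 0.227], [0.538, 0.23]]
((338.3117370605469, 178.3470458984375), (99.02873992919922, 37.85436248779297), 12.52880859375) [ 0.554 -0.024  0.014]
[[0.528, 0.13], [0.638, 0.109], [0.581, -0.179], [0.471, -0.156]]
```

```bash
cat >> h.py <<'E'
def rel(P,yaw):  # tool-frame shift & turn to go to TCP P, tool down, tool x at yaw deg
    p,R=pose(); T=Rn.from_euler('z',yaw,degrees=True)*Rn.from_euler('x',180,degrees=True)
    print('turn',np.degrees((R.inv()*T).as_rotvec()).round(2),'shift',R.inv().apply(np.array(P)-p).round(4))
E
python3 - <<'E'
from h import *
rel([.5,-.1,.25],101);rel([.487,.383,.2],101)
E
```

```text
turn [-6.000e-02 -4.000e-02 -7.695e+01] shift [ 0.4158 -0.3296 -0.005 ]
turn [-6.000e-02 -4.000e-02 -7.695e+01] shift [ 0.6008 -0.7759  0.0455]
```

play_rows(
  plan=[0,0,-38,0.2,-0.16,0,1,0,0,-38,0.2,-0.16,0,1,0,0,-38,0.2,-0.16,0,1,0,0,-38,0.2,-0.16,0,1,0,0,-77,0.416,-0.33,0,1,0,0,-77,0.416,-0.33,0,1,0,0,-77,0.416,-0.33,0,1,0,0,-77,0.416,-0.33,0,1,0,0,-77,0.416,-0.33,0,1,0,0,-77,0.6,-0.776,0.045,1,0,0,-77,0.6,-0.776,0.045,1,0,0,-77,0.6,-0.776,0.045,1,0,0,-77,0.6,-0.776,0.045,1,0,0,-77,0.6,-0.776,0.045,1,0,0,-77,0.6,-0.776,0.045,1,0,0,-77,0.6,-0.776,0.045,1,0,0,-77,0.6,-0.776,0.045,1,0,0,-77,0.6,-0.776,0.045,1,0,0,-77,0.6,-0.776,0.045,1],
)

```text
clock: 2.48
position: [0.4865, 0.3819, 0.1998]
ee_rot: [0.636, 0.772, -0.001, 0.0]
ft_force: [0.3, -1.0, 0.6]
grip_width: 0.996
grasp_force: 0.0
```

```bash
python3 - <<'E'
from h import *
m,im=cam('wrist');save(im,'w1.png');print(m,pose()[0],proj(m,[.487,.383,.034]))
E
```

```text
{'fx': 325.65105972597604, 'fy': 325.65105972597604, 'cx': 321.7809084865222, 'cy': 200.48023530125744, 'R': array([[ 0.98149386,  0.19148621, -0.00168226],
       [ 0.18354464, -0.93821065,  0.29338055],
       [ 0.05460002, -0.28825998, -0.95599426]]), 't': array([-0.54918425,  0.24404688,  0.41934884])} [0.48692294 0.38121958 0.20000664] [324.0218423  183.36479701]
```

View pics/w1.png

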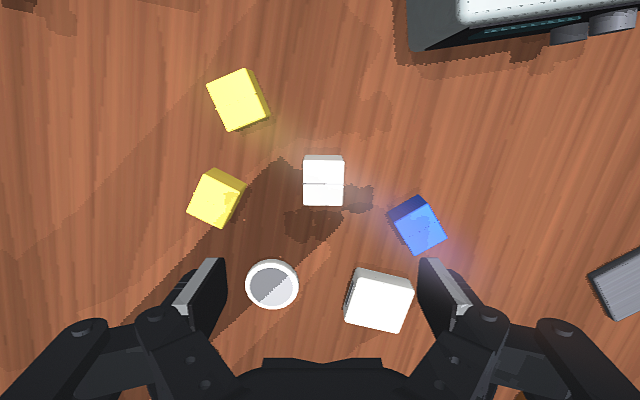

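The wrist view shows the charger at about (323,180) with its seam horizontal at v≈184. The nearest neighbours are the yellow cubes (245 edge) and the blue one (387 edge), so I'll open the fingers only partway.

```bash
cat > b.py <<'E'
from h import *
im=cv2.imread('pics/w1.png');m=viewer.camera_model('wrist')
g=cv2.cvtColor(im,cv2.COLOR_BGR2GRAY)[140:220,290:360]
for r in (148,153,156,158,162,170,180,184,190,200,205,208): print(r,g[r-140,5:62:3])
hsv=cv2.cvtColor(im,cv2.COLOR_BGR2HSV)
k=((hsv[...,1]<50)&(hsv[...,2]>150)).astype(np.uint8);k[:,:290]=0;k[:,360:]=0;k[230:]=0
k=cv2.morphologyEx(k,cv2.MORPH_CLOSE,np.ones((5,5)))
c,_=cv2.findContours(k,cv2.RETR_EXTERNAL,cv2.CHAIN_APPROX_NONE)
q=max(c,key=cv2.contourArea);r=cv2.minAreaRect(q);print(r);b=cv2.boxPoints(r)
print(np.array([ray(m,*p,.034) for p in b]).round(4))
for z in(.034,0):
  print(z,ray(m,*r[0],z).round(4))
E
python3 b.py; python3 - <<'E'
import cv2
i=cv2.imread('pics/w1.png')[140:220,280:370];cv2.imwrite('pics/w1c.png',cv2.resize(i,None,fx=7,fy=7,interpolation=0))
E
```

```text
148 [138 141 141 137 133 134 142 139 140 134 133 134 130 130 124 120 133 134
 138]
153 [140 143 144 138 134 140 145 142 142 137 138 137 135 132 125 136 137 140
 142]
156 [138 143 145 158 190 190 188 190 190 191 191 190 191 190 190 194 138 143
 144]
158 [140 142 148 171 189 190 191 192 192 191 191 192 191 190 190 190 144 144
 147]
162 [140 142 144 255 255 255 255 255 255 255 255 255 255 255 255 255 255 144
 147]
170 [106 109 105 255 255 255 255 255 255 255 255 255 255 255 255 255 255 155
 155]
180 [ 97 102  97 255 254 254 254 253 253 255 255 255 255 255 255 255 240 162
 158]
184 [ 92  96  94 239 235 234 233 233 233 234 246 247 247 246 246 247 213 136
 165]
190 [ 88  90  90 255 254 254 254 253 253 253 253 253 253 253 252 253 168 134
 135]
200 [ 87  91  84 255 254 254 254 254 254 253 253 253 253 253 253 255 126 126
 127]
205 [ 90  88  88  98 146 205 212 222 230 212 191 216 255 255 255 255 110 121
 111]
208 [ 91  89  78  75  77  89  88  93  93  94  95 101 106 105 109 113 102 105
 106]
((323.5, 180.0), (50.0, 41.0), 90.0)
[[0.4638 0.4046 0.034 ]
 [0.5003 0.4117 0.034 ]
 [0.5103 0.3651 0.034 ]
 [0.472  0.3577 0.034 ]]
0.034 [0.4865 0.3853 0.034 ]
0 [0.4882 0.3773 0.    ]
```

View pics/w1c.png

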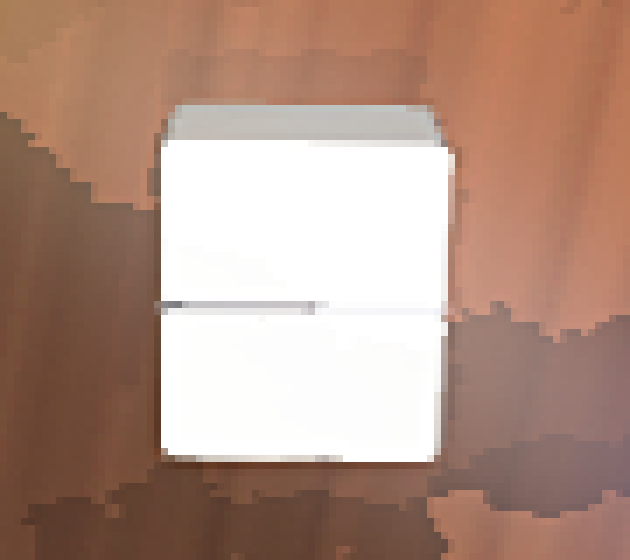

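The crop shows the top face spanning u 303–343.5 and v 160–205.7, with the seam at v≈183.8 and almost no tilt.

```bash
python3 - <<'E'
from h import *
m=viewer.camera_model('wrist')
C=np.array([ray(m,u,v,.034) for u,v in((303,160.2),(344.3,160.2),(342.8,205.8),(303,205.8))])
print(C.round(4),C.mean(0),[np.linalg.norm(C[i]-C[i-1]) for i in range(4)])
for a,b in((3,0),(2,1)):
  d=C[b]-C[a];print(np.degrees(np.arctan2(d[1],d[0])))
d=ray(m,343,184.3,.034)-ray(m,303,183.3,.034);print('y',np.degrees(np.arctan2(d[1],d[0])))
c=C.mean(0);rel([c[0],c[1],.06],101);rel([c[0],c[1],.028],101)
E
```

```text
[[0.4646 0.3999 0.034 ]
 [0.5016 0.4071 0.034 ]
 [0.5093 0.3641 0.034 ]
 [0.4722 0.3569 0.034 ]] [0.48692082 0.38200665 0.034     ] [np.float64(0.04372135422890087), np.float64(0.037654777595695015), np.float64(0.04371211742687971), np.float64(0.03785589128664258)]
99.9959443026219
100.25937578003301
y 9.507298597046685
turn [-0.01  0.06 -0.03] shift [0.0009 0.0002 0.14  ]
turn [-0.01  0.06 -0.03] shift [0.0009 0.0002 0.172 ]
```

play_rows(
  plan=[0,0,1,0.001,0,0.05,0.65,0,0,1,0.001,0,0.1,0.65,0,0,1,0.001,0,0.1,0.65,0,0,1,0.001,0,0.14,0.65,0,0,1,0.001,0,0.165,0.65,0,0,1,0.001,0,0.176,0.65,0,0,1,0.001,0,0.176,0.65,0,0,1,0.001,0,0.176,0.3,0,0,1,0.001,0,0.176,0.3,0,0,1,0.001,0,0.176,0.3,0,0,1,0.001,0,0.176,0.3,0,0,1,0.001,0,0.176,0.3,0,0,1,0.001,0,0.15,0.3,0,0,1,0.001,0,0.1,0.3,0,0,1,0.001,0,0.05,0.3,0,0,1,0.001,0,0.0,0.3],
  squeeze=35,
)

```text
clock: 4.53
position: [0.486, 0.3834, 0.2028]
ee_rot: [0.642, 0.766, 0.0, 0.0]
ft_force: [0.9, 0.0, -0.6]
grip_width: 0.441
grasp_force: 35.5
```

```bash
python3 - <<'E'
from h import *
rel([.572,.066,.2],79)
rel([.572+.04*.98,.066-.04*.196,.2],79)
print(viewer.camera_model('wrist'))
E
```

```text
turn [ 5.000e-02 -2.000e-02  2.107e+01] shift [-0.3276  0.0291  0.0028]
turn [ 5.000e-02 -2.000e-02  2.107e+01] shift [-0.3421  0.0664  0.0028]
{'fx': 325.65105972597604, 'fy': 325.65105972597604, 'cx': 321.7809084865222, 'cy': 200.48023530125744, 'R': array([[ 9.84628461e-01,  1.74661932e-01, -5.28865257e-05],
       [ 1.67040413e-01, -9.41574822e-01,  2.92462571e-01],
       [ 5.10322810e-02, -2.87975806e-01, -9.56276969e-01]]), 't': array([-0.54445769,  0.25414267,  0.4243628 ])}
```

play_rows(
  plan=[0,0,10,-0.1,0.009,0,0.3,0,0,21,-0.2,0.018,0,0.3,0,0,21,-0.328,0.029,0.0,0.3,0,0,21,-0.328,0.029,0.0,0.3,0,0,21,-0.328,0.029,0.0,0.3,0,0,21,-0.328,0.029,0.0,0.3,0,0,21,-0.328,0.029,0.0,0.3,0,0,21,-0.328,0.029,0.0,0.3,0,0,21,-0.328,0.029,0.0,0.3,0,0,21,-0.328,0.029,0.0,0.3],
)

```text
clock: 5.78
position: [0.5718, 0.0667, 0.2004]
ee_rot: [0.771, 0.637, 0.0, -0.0]
ft_force: [0.3, 0.1, -0.9]
grip_width: 0.438
grasp_force: 35.6
```

```bash
python3 - <<'E'
from h import *
m,im=cam('wrist');save(im,'w2.png');cv2.imwrite('pics/w2b.png',cv2.resize(im[:,:,::-1][60:320,180:460],None,fx=2.1,fy=2.1,interpolation=cv2.INTER_CUBIC))
np.save('m2.npy',m);print(proj(m,[.572,.066,.014]),pose()[0])
E
```

```text
[323.24412989 179.62366814] [0.57181645 0.06637494 0.20034416]
```

View pics/w2b.png

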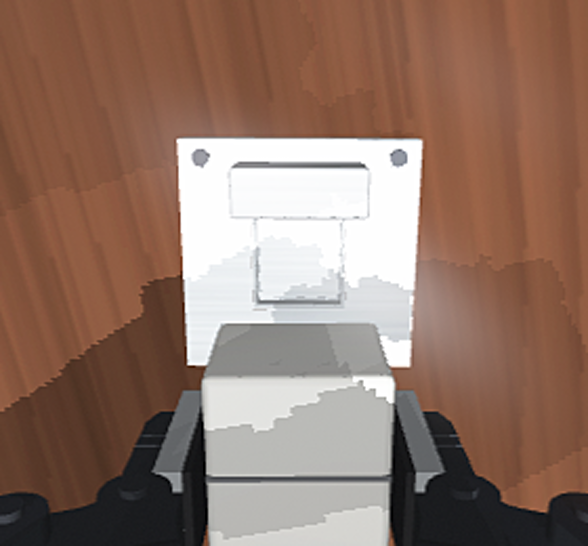

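The wrist view shows the anvil at crop (230–369, 168–217). Below it is the nest recess with side rims at crop u≈256 and 342.5 and its far rim at v≈303. The charger is held square, with its seam level.

```bash
python3 - <<'E'
from h import *
m=np.load('m2.npy',allow_pickle=True).item()
f=lambda u,v,z:ray(m,u/2.1+180-.25,v/2.1+60-.25,z)
print('plate',[f(*p,.014).round(4)[:2].tolist() for p in((178,139),(421,139),(411,366),(187,366))])
L=f(178,139,.014);Rr=f(421,139,.014);d=Rr-L;print('yaw from edge',np.degrees(np.arctan2(d[1],d[0])),np.linalg.norm(d))
e1=f(187,366,.014)-L;e2=f(411,366,.014)-Rr;print([np.degrees(np.arctan2(-e[1],-e[0])) for e in(e1,e2)])
A=[f(*p,.04) for p in((230,168),(369,168),(369,217),(230,217))];print('anvil',np.round(A,4)[:,:2].tolist(),'w',np.linalg.norm(A[1]-A[0]),np.linalg.norm(A[2]-A[1]))
N=[f(*p,.014) for p in((256,303.5),(342.5,303.5),(342.5,230),(256.5,230))];print('nest',np.round(N,4)[:,:2].tolist(),np.linalg.norm(N[1]-N[0]))
u=-(Rn.from_euler('z',79,degrees=True).apply([1,0,0]))
for nm,p,off in(('edge',(L+Rr)/2,-.055),('anvil front',(A[2]+A[3])/2,-.023),('nest rim',(N[0]+N[1])/2,.02325)):
  print(nm,(p-off*u).round(4))
# held charger in hand: top face rim corners & seam
print(ray(m,(203/2.1+180),(378/2.1+60),.21)-pose()[0],ray(m,(393/2.1+180),(375/2.1+60),.21)-pose()[0])
g=cv2.cvtColor(cv2.imread('pics/w2.png'),cv2.COLOR_BGR2GRAY)
print(g[188,294:352]);print(g[192:212,322])
print(g[140,[*range(255,275)]],g[140,372:388])
E
```

```text
plate [[0.5272, 0.1276], [0.6346, 0.107], [0.6147, -0.0015], [0.5052, 0.0194]]
yaw from edge -10.849255497768056 0.10940593072678062
[np.float64(78.52114654596446), np.float64(79.57638085295915)]
anvil [[0.5505, 0.113], [0.6076, 0.102], [0.6043, 0.0816], [0.546, 0.0928]] w 0.05812256350410058 0.02070850453674564
nest [[0.5457, 0.0449], [0.5867, 0.037], [0.5929, 0.0726], [0.5533, 0.0802]] 0.041824392840211805
edge [0.5704 0.0633 0.014 ]
anvil front [0.5707 0.0646 0.04  ]
nest rim [0.5706 0.0638 0.014 ]
[-0.01455712  0.024819    0.00965584] [0.0208182  0.01867584 0.00965584]
[238 238 238 238 239 242 235 209 162 200 241 243 242 241 241 241 241 241
 241 242 242 242 242 242 242 243 243 243 243 243 243 244 244 244 244 244
 244 244 244 244 244 245 229 221 220 255 255 239 229 207 255 255 254 254
 254 254 254 254]
[241 239 242 248 217 218 215 212 220 180 189 124 141 201 191 220 209 208
 211 211]
[115 116 119 116 115 116 122 123 121  98 255 255 254 254 254 254 254 255
 255 255] [255 255 254 254 254 255 255 255 172  89 103 108 110 113 112 111]
```

```bash
python3 - <<'E'
from h import *
m=np.load('m2.npy',allow_pickle=True).item()
p,R=pose()
for z in(.206,.208,.21):
  a=[R.inv().apply(ray(m,u/2.1+179.75,v/2.1+59.75,z)-p).round(4) for u,v in((207,478),(389,477),(203,378),(393,376))]
  print(z,a)
rel([.5706,.064,.06],79.1)
E
```

```text
0.206 [array([-0.0023, -0.0198, -0.0057]), array([-0.002 ,  0.0175, -0.0057]), array([ 0.02  , -0.0197, -0.0057]), array([ 0.0204,  0.0174, -0.0057])]
0.208 [array([-0.001 , -0.0195, -0.0077]), array([-0.0008,  0.0172, -0.0077]), array([ 0.0208, -0.0194, -0.0077]), array([ 0.0213,  0.0171, -0.0077])]
0.21 [array([ 0.0002, -0.0191, -0.0097]), array([ 0.0005,  0.0169, -0.0097]), array([ 0.0217, -0.0191, -0.0097]), array([ 0.0222,  0.0168, -0.0097])]
turn [ 0.   -0.    0.03] shift [-0.0026 -0.0008  0.1403]
```

play_rows(
  plan=[0,0,0,-0.0028,-0.0004,0.05,0.3,0,0,0,-0.0028,-0.0004,0.1,0.3,0,0,0,-0.0028,-0.0004,0.13,0.3,0,0,0,-0.0028,-0.0004,0.145,0.3,0,0,0,-0.0028,-0.0004,0.15,0.3,0,0,0,-0.0028,-0.0004,0.155,0.3,0,0,0,-0.0028,-0.0004,0.16,0.3,0,0,0,-0.0028,-0.0004,0.1625,0.3,0,0,0,-0.0028,-0.0004,0.1625,0.3],
)

```text
clock: 6.95
position: [0.5716, 0.0632, 0.0382]
ee_rot: [0.771, 0.637, 0.001, 0.0]
ft_force: [1.5, 0.8, -1.6]
grip_width: 0.438
grasp_force: 35.8
```

play_rows(
  plan=[0,0,0,0,0,0.002,0.3,0,0,0,0,0,0.004,0.3,0,0,0,0,0,0.004,0.3,0,0,0,0,0,0.004,0.3],
)

```text
clock: 7.45
position: [0.5712, 0.0632, 0.0337]
ee_rot: [0.771, 0.637, 0.0, -0.0]
ft_force: [2.3, 4.5, -3.3]
grip_width: 0.439
grasp_force: 35.5
```

play_rows(
  plan=[0,0,0,0.0006,0,0,0.3,0,0,0,0.0006,0,0.002,0.3,0,0,0,0.0006,0,0.003,0.3,0,0,0,0.0006,0,0.003,0.3,0,0,0,0.0006,0,0.003,0.3],
)

```text
clock: 8.07
position: [0.5712, 0.0633, 0.0321]
ee_rot: [0.771, 0.636, -0.0, 0.0]
ft_force: [-6.3, 0.9, 15.9]
grip_width: 0.437
grasp_force: 37.8
```

play_rows(
  plan=[0,0,0,0,-0.0006,-0.001,0.3,0,0,0,0,-0.0006,0,0.3,0,0,0,0,-0.0006,0.001,0.3,0,0,0,0,-0.0006,0.001,0.3,0,0,0,0,-0.0006,0.001,0.3],
)

```text
clock: 8.7
position: [0.571, 0.0634, 0.0321]
ee_rot: [0.771, 0.636, -0.0, 0.001]
ft_force: [-10.2, -0.6, 27.8]
grip_width: 0.435
grasp_force: 39.3
```

play_rows(
  plan=[0,0,0,0,0,-0.001,0.3,0,0,0,0,0,-0.001,0.3,0,0,0,0,0,-0.001,0.6,0,0,0,0,0,-0.001,0.6,0,0,0,0,0,-0.001,0.6,0,0,0,0,0,-0.001,0.6],
)

```text
clock: 9.45
position: [0.5705, 0.0634, 0.0306]
ee_rot: [0.771, 0.636, -0.0, -0.0]
ft_force: [-0.3, 0.8, 0.5]
grip_width: 0.602
grasp_force: 0.0
```

play_rows(
  plan=[0,0,0,0,0,-0.02,0.6,0,0,0,0,0,-0.05,0.6,0,0,0,0,0,-0.1,0.6,0,0,0,0,0,-0.15,0.6,0,0,0,0,0,-0.165,0.6,0,0,0,0,0,-0.165,0.6,0,0,0,0,0,-0.165,0.6],
)

```text
clock: 10.32
position: [0.5699, 0.0633, 0.1945]
ee_rot: [0.771, 0.636, -0.001, -0.0]
ft_force: [0.1, -0.5, -1.0]
grip_width: 0.599
grasp_force: 0.0
```

```bash
python3 - <<'E'
from h import *
m,im=cam('wrist');save(im,'w3.png');np.save('m3.npy',m)
a=cv2.resize(im[:,:,::-1][90:250,220:420],None,fx=3,fy=3,interpolation=cv2.INTER_CUBIC)
ms,s=cam('side');save(s,'side2.png');c=proj(ms,[.55,.0,.05]);print(c,pose()[0])
x,y=int(c[0])-60,int(c[1])-50
b=cv2.resize(s[:,:,::-1][y:y+110,x:x+110],(480,480),interpolation=cv2.INTER_CUBIC);print(x,y)
cv2.imwrite('pics/w3b.png',a);cv2.imwrite('pics/s2b.png',b)
E
```

```text
[293.65241939 202.08686562] [0.56987337 0.06340227 0.19434647]
233 152
```

View pics/w3b.png

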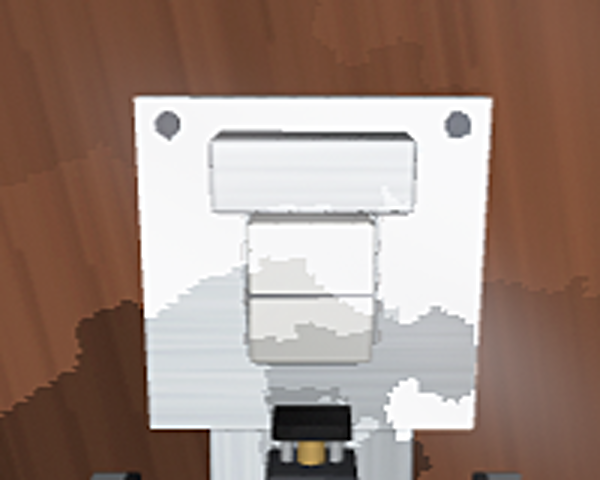

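View pics/s2b.png

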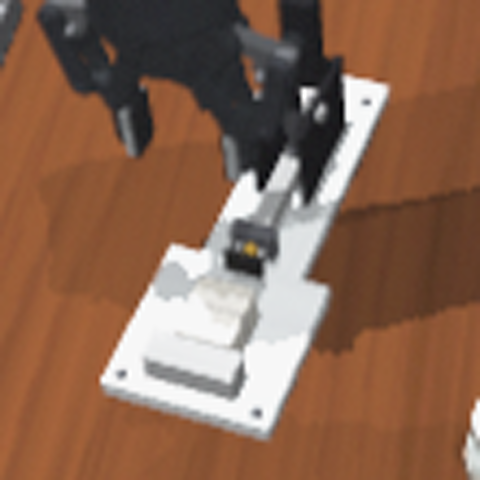

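The wrist view shows the charger in the nest against the anvil, top face at crop (248–373, 220–360) and seam at v≈295. The black pad starts at crop v≈405, u 272–351. The side view agrees.

```bash
python3 - <<'E'
from h import *
m=np.load('m3.npy',allow_pickle=True).item()
O=np.array([.5706,.064]);u=-(Rn.from_euler('z',79.1,degrees=True).apply([1,0,0])[:2]);w=np.array([-u[1],u[0]])
def f(a,b,z):
  q=ray(m,a/3+220-.33,b/3+90-.33,z)[:2]-O;return np.round(1000*np.array([q@u,q@w]),1)
for z in(.038,.04,.042,.044):print(z,[f(*p,z) for p in((248,222),(377,222),(248,360),(372,360))],'seam',f(248,295,z),f(373,295,z))
print('anvil',f(210,212,.04),f(416,212,.04))
for v in(405,412,440):print(v,[ (z,f(272,v,z),f(351,v,z)) for z in(.018,.036)])
g=cv2.cvtColor(cv2.imread('pics/w3.png'),cv2.COLOR_BGR2GRAY)
print(g[160:250,318])
E
```

```text
0.038 [array([-20. , -19.1]), array([-20. ,  18.9]), array([ 23. , -19.9]), array([23. , 18.3])] seam [  2.3 -19.6] [ 2.3 18.2]
0.04 [array([-20.4, -19. ]), array([-20.3,  18.8]), array([ 22.3, -19.8]), array([22.3, 18.1])] seam [  1.8 -19.4] [ 1.8 18. ]
0.042 [array([-20.7, -18.9]), array([-20.7,  18.6]), array([ 21.6, -19.7]), array([21.6, 18. ])] seam [  1.2 -19.3] [ 1.2 17.9]
0.044 [array([-21.1, -18.8]), array([-21.1,  18.5]), array([ 21. , -19.5]), array([21. , 17.8])] seam [  0.7 -19.2] [ 0.7 17.8]
anvil [-23.3 -30.1] [-23.3  30.1]
405 [(0.018, array([ 45.6, -13.5]), array([45.6, 12.9])), (0.036, array([ 38.6, -12.8]), array([38.6, 12.1]))]
412 [(0.018, array([ 48.1, -13.6]), array([48.1, 12.9])), (0.036, array([ 41. , -12.8]), array([41. , 12.1]))]
440 [(0.018, array([ 58.3, -13.7]), array([58.3, 13. ])), (0.036, array([ 50.5, -12.9]), array([50.5, 12.2]))]
[214 132 157 151 213 255 248 247 247 247 247 247 247 247 248 250 225 227
 228 227 227 227 227 227 227 227 230 240 113 180 236 228 226 226 226 225
 226 228 198 199 200 233 234 186 189 189 190 189 190 198 162 125 186 175
 181 188 183 179 180 186 153 155 152 155 171  38  10  16  18  19  19  17
  31  33  32  31  24 124 158  83  35  39  37  38  31  37  41  39  51  72]
```

play_rows(
  plan=[0,0,0,0,0,0.03,0,0,0,0,0,0,0.06,0,0,0,0,0,0,0.09,0,0,0,0,0,0,0.12,0,0,0,0,0,0,0.135,0,0,0,0,0,0,0.137,0,0,0,0,0,0,0.139,0,0,0,0,0,0,0.141,0,0,0,0,0,0,0.141,0,0,0,0,0,0,0.141,0],
)

```text
clock: 11.68
position: [0.5708, 0.0635, 0.0551]
ee_rot: [0.771, 0.636, 0.0, 0.0]
ft_force: [0.2, -0.5, 0.7]
grip_width: -0.002
grasp_force: 0.0
```

play_rows(
  plan=[0,0,0,0,0,0.001,0,0,0,0,0,0,0.002,0,0,0,0,0,0,0.003,0,0,0,0,0,0,0.003,0],
)

```text
clock: 12.18
position: [0.571, 0.0635, 0.0541]
ee_rot: [0.771, 0.636, -0.0, 0.001]
ft_force: [-10.4, -3.3, 25.4]
grip_width: 0.001
grasp_force: 12.5
```

Contact came at tip height 0.040, so the charger is fully seated. Next is the trigger.

```bash
python3 - <<'E'
from h import *
O=np.array([.5706,.064]);u=-(Rn.from_euler('z',79.1,degrees=True).apply([1,0,0])[:2])
P=O+.1*u
rel([*P,.2],79.1);rel([*P,.133],79.1)
E
```

```text
turn [ 0.07  0.06 -0.05] shift [-0.0998 -0.0002 -0.1458]
turn [ 0.07  0.06 -0.05] shift [-0.0997 -0.0003 -0.0788]
```

play_rows(
  plan=[0,0,0,0,0,-0.06,0,0,0,0,0,0,-0.12,0,0,0,0,0,0,-0.145,0,0,0,0,-0.05,0,-0.147,0,0,0,0,-0.1,0,-0.147,0,0,0,0,-0.1,0,-0.12,0,0,0,0,-0.1,0,-0.09,0,0,0,0,-0.1,0,-0.081,0,0,0,0,-0.1,0,-0.081,0,0,0,0,-0.1,0,-0.081,0],
)

```text
clock: 13.42
position: [0.5523, -0.0344, 0.134]
ee_rot: [0.771, 0.637, 0.001, 0.001]
ft_force: [0.1, -0.4, 0.1]
grip_width: -0.0
grasp_force: 0.0
```

play_rows(
  plan=[0,0,0,-0.004,0,0,0,0,0,0,-0.008,0,0,0,0,0,0,-0.01,0,0,0,0,0,0,-0.012,0,0,0,0,0,0,-0.012,0,0,0,0,0,0,-0.012,0,0,0],
)

```text
clock: 14.18
position: [0.5493, -0.0463, 0.1328]
ee_rot: [0.771, 0.636, 0.0, 0.0]
ft_force: [0.2, -0.3, -0.6]
grip_width: 0.002
grasp_force: 0.0
```

play_rows(
  plan=[0,0,0,-0.002,0,0,0,0,0,0,-0.004,0,0,0,0,0,0,-0.004,0,0,0,0,0,0,-0.004,0,0,0],
)

```text
clock: 14.68
position: [0.5488, -0.0497, 0.1331]
ee_rot: [0.771, 0.637, 0.0, -0.0]
ft_force: [-0.2, 5.0, 4.3]
grip_width: -0.001
grasp_force: 2.5
```

play_rows(
  plan=[0,0,0,-0.002,0,0,0,0,0,0,-0.004,0,0,0,0,0,0,-0.004,0,0,0,0,0,0,-0.004,0,0,0],
)

```text
clock: 15.18
position: [0.5481, -0.054, 0.133]
ee_rot: [0.771, 0.637, 0.0, 0.0]
ft_force: [0.6, 4.9, 4.0]
grip_width: 0.0
grasp_force: 2.3
```

play_rows(
  plan=[0,0,0,-0.002,0,0,0,0,0,0,-0.004,0,0,0,0,0,0,-0.006,0,0,0,0,0,0,-0.008,0,0,0,0,0,0,-0.008,0,0,0,0,0,0,-0.008,0,0,0],
)

```text
clock: 15.92
position: [0.5463, -0.0622, 0.1328]
ee_rot: [0.771, 0.636, 0.0, 0.0]
ft_force: [2.3, 4.1, 2.4]
grip_width: 0.001
grasp_force: 2.1
```

play_rows(
  plan=[0,0,0,-0.001,0,0,0,0,0,0,-0.002,0,0,0,0,0,0,-0.002,0,0,0,0,0,0,-0.002,0,0,0],
)

```text
clock: 16.42
position: [0.546, -0.064, 0.1328]
ee_rot: [0.771, 0.636, 0.0, 0.0]
ft_force: [2.3, 4.4, 2.3]
grip_width: 0.003
grasp_force: 2.5
```

play_rows(
  plan=[0,0,0,0.006,0,0,0,0,0,0,0.012,0,0,0,0,0,0,0.018,0,0,0,0,0,0,0.022,0,0.005,0,0,0,0,0.022,0,0.005,0,0,0,0,0.022,0,0.005,0],
)

```text
clock: 17.18
position: [0.55, -0.0429, 0.1277]
ee_rot: [0.771, 0.636, -0.0, 0.0]
ft_force: [0.5, 0.4, 0.4]
grip_width: 0.004
grasp_force: 0.0
```

```bash
python3 - <<'E'
from h import *
m,im=cam('wrist');save(im,'w4.png');np.save('m4.npy',m)
O=np.array([.5706,.064]);u=-(Rn.from_euler('z',79.1,degrees=True).apply([1,0,0])[:2])
p,_=pose();print('tcp x',(p[:2]-O)@u)
for x in(.021,.023,.037,.046):print(x,proj(m,[*(O+x*u),.036]))
cv2.imwrite('pics/w4b.png',cv2.resize(im[:,:,::-1],(800,500)))
E
```

```text
tcp x 0.10882750906254136
0.021 [323.29911486  78.20330974]
0.023 [323.29894002  81.55393018]
0.037 [323.29774335 104.4874714 ]
0.046 [323.29699832 118.76567741]
```

View pics/w4b.png

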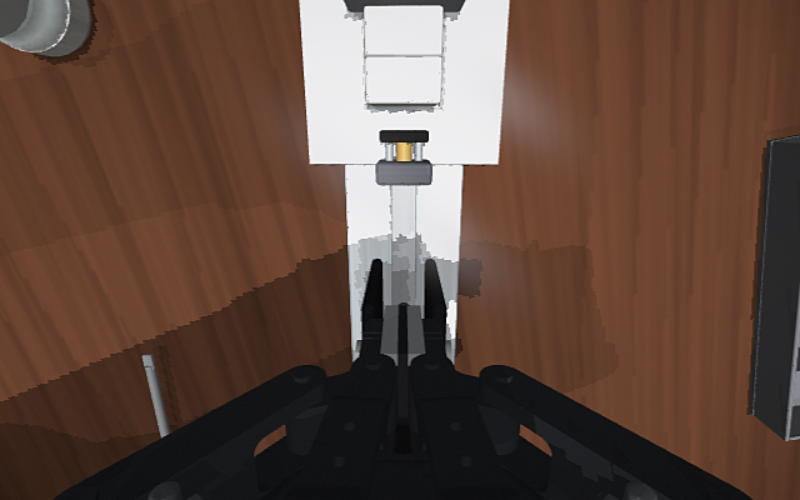

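The wrist view shows the charger at (365–443, 5–105), the pad at (380–428, 130–143) and the jaw front at v≈160, all clear. From here I can measure the spring numerically.

```bash
cat > meas.py <<'E'
from h import *
import sys
O=np.array([.5706,.064]);u=-(Rn.from_euler('z',79.1,degrees=True).apply([1,0,0])[:2])
p,_=pose();m,im=cam('wrist');save(im,sys.argv[1]+'.png')
g=cv2.cvtColor(im,cv2.COLOR_RGB2GRAY)[:,306:309].astype(float).mean(1)
fx=lambda v,z:1000*(ray(m,307,v,z)[:2]-O)@u
print('tcp x',round(1000*(p[:2]-O)@u,1))
d=np.diff(g)
e=[i for i in range(40,200) if abs(d[i])>25 ]
for i in e:print(i+.5,round(d[i]),'z36 %.1f z40 %.1f'%(fx(i+.5,.036),fx(i+.5,.04)))
E
python3 meas.py w5
```

```text
tcp x 108.8
42.5 -35 z36 0.3 z40 1.0
43.5 -56 z36 0.9 z40 1.5
44.5 30 z36 1.5 z40 2.1
45.5 65 z36 2.0 z40 2.6
81.5 -57 z36 22.9 z40 23.2
82.5 -119 z36 23.5 z40 23.7
84.5 44 z36 24.7 z40 24.9
87.5 37 z36 26.6 z40 26.7
88.5 83 z36 27.2 z40 27.3
103.5 -200 z36 36.4 z40 36.3
104.5 -28 z36 37.0 z40 37.0
113.5 165 z36 42.6 z40 42.5
117.5 27 z36 45.2 z40 45.0
126.5 -71 z36 51.0 z40 50.7
127.5 -64 z36 51.6 z40 51.3
147.5 71 z36 64.8 z40 64.3
148.5 86 z36 65.5 z40 64.9
187.5 -48 z36 92.7 z40 91.6
191.5 -31 z36 95.6 z40 94.5
```

play_rows(
  plan=[0,0,0,-0.006,0,0,0,0,0,0,-0.009,0,0,0,0,0,0,-0.012,0,0,0,0,0,0,-0.015,0,0,0,0,0,0,-0.018,0,0,0,0,0,0,-0.0215,0,0,0,0,0,0,-0.0215,0,0,0,0,0,0,-0.0215,0,0,0],
)

```text
clock: 18.27
position: [0.5464, -0.0632, 0.1282]
ee_rot: [0.771, 0.637, 0.001, 0.0]
ft_force: [1.1, 3.6, 3.3]
grip_width: 0.003
grasp_force: 2.2
```

play_rows(
  plan=[0,0,0,0.006,0,0,0,0,0,0,0.012,0,0,0,0,0,0,0.018,0,0,0,0,0,0,0.0215,0,0,0,0,0,0,0.0215,0,0,0,0,0,0,0.0215,0,0,0],
)

```text
clock: 19.02
position: [0.55, -0.0429, 0.1277]
ee_rot: [0.771, 0.636, -0.0, 0.0]
ft_force: [0.8, -0.6, -0.6]
grip_width: -0.005
grasp_force: 0.0
```

```bash
python3 meas.py w6
```

```text
tcp x 108.9
42.5 -35 z36 0.4 z40 1.0
43.5 -56 z36 0.9 z40 1.5
44.5 29 z36 1.5 z40 2.1
45.5 65 z36 2.0 z40 2.6
81.5 -57 z36 23.0 z40 23.2
82.5 -120 z36 23.6 z40 23.8
84.5 43 z36 24.8 z40 24.9
87.5 42 z36 26.6 z40 26.7
88.5 83 z36 27.2 z40 27.3
89.5 -255 z36 27.8 z40 27.9
90.5 34 z36 28.4 z40 28.5
98.5 -30 z36 33.3 z40 33.3
99.5 131 z36 33.9 z40 33.9
101.5 29 z36 35.1 z40 35.1
103.5 44 z36 36.4 z40 36.3
104.5 25 z36 37.0 z40 37.0
111.5 -51 z36 41.4 z40 41.3
112.5 34 z36 42.0 z40 41.9
113.5 -29 z36 42.7 z40 42.5
114.5 -151 z36 43.3 z40 43.1
115.5 32 z36 43.9 z40 43.7
116.5 33 z36 44.6 z40 44.4
134.5 176 z36 56.2 z40 55.8
187.5 -48 z36 92.7 z40 91.6
191.5 -31 z36 95.6 z40 94.5
```

play_rows(
  plan=[0,0,0,-0.006,0,0,0,0,0,0,-0.009,0,0,0,0,0,0,-0.012,0,0,0,0,0,0,-0.015,0,0,0,0,0,0,-0.018,0,0,0,0,0,0,-0.0215,0,0,0,0,0,0,-0.0215,0,0,0,0,0,0,-0.0215,0,0,0],
)

```text
clock: 20.08
position: [0.5466, -0.0629, 0.1283]
ee_rot: [0.771, 0.637, 0.001, 0.0]
ft_force: [1.6, 4.2, 4.1]
grip_width: -0.0
grasp_force: 2.6
```

```bash
python3 meas.py w7
```

```text
tcp x 129.1
41.5 -29 z36 19.9 z40 20.5
42.5 -81 z36 20.4 z40 21.1
43.5 -55 z36 21.0 z40 21.6
44.5 -37 z36 21.6 z40 22.2
56.5 47 z36 28.4 z40 28.9
57.5 56 z36 29.0 z40 29.5
58.5 32 z36 29.6 z40 30.0
63.5 32 z36 32.5 z40 32.9
66.5 -34 z36 34.2 z40 34.6
68.5 -44 z36 35.4 z40 35.8
69.5 -73 z36 36.0 z40 36.3
70.5 31 z36 36.6 z40 36.9
86.5 -34 z36 46.1 z40 46.3
88.5 -34 z36 47.4 z40 47.5
90.5 130 z36 48.6 z40 48.7
93.5 77 z36 50.4 z40 50.5
101.5 -86 z36 55.3 z40 55.3
102.5 76 z36 56.0 z40 55.9
186.5 -64 z36 112.3 z40 111.3
187.5 -49 z36 113.0 z40 112.0
```

```bash
python3 - <<'E'
import cv2
i=cv2.imread('pics/w7.png')[0:130,270:380];cv2.imwrite('pics/w7c.png',cv2.resize(i,None,fx=4.5,fy=4.5,interpolation=cv2.INTER_CUBIC))
E
```

```text
(no output)
```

View pics/w7c.png

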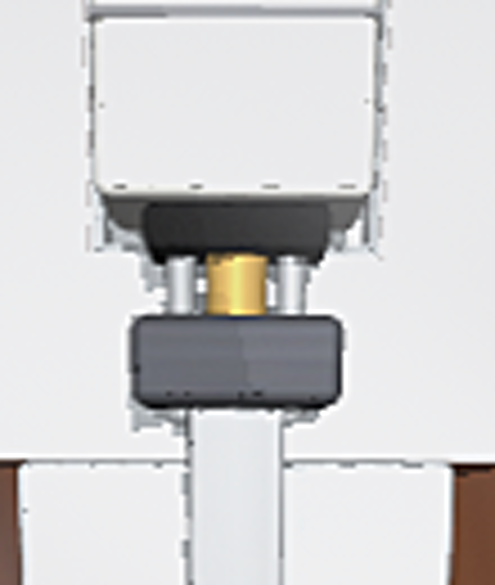

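The view shows the pad touching the charger (front edge crop v≈195–205), the spring visible at v 255–315 and the jaw front at v≈315. By separation the spring is about 1 mm in. Next I release and then make the final squeeze in small steps.

play_rows(
  plan=[0,0,0,0.006,0,0,0,0,0,0,0.012,0,0,0,0,0,0,0.018,0,0,0,0,0,0,0.0215,0,0,0,0,0,0,0.0215,0,0,0,0,0,0,0.0215,0,0,0],
)

```text
clock: 20.88
position: [0.55, -0.0429, 0.1278]
ee_rot: [0.771, 0.636, -0.0, 0.0]
ft_force: [-0.1, 0.7, -0.5]
grip_width: -0.0
grasp_force: 0.0
```

```bash
python3 meas.py w8
```

```text
tcp x 108.8
40.5 78 z36 -0.8 z40 -0.1
77.5 -76 z36 20.6 z40 20.8
78.5 -130 z36 21.2 z40 21.4
89.5 110 z36 27.8 z40 27.9
90.5 46 z36 28.4 z40 28.5
94.5 60 z36 30.8 z40 30.9
97.5 -51 z36 32.7 z40 32.7
98.5 31 z36 33.3 z40 33.3
102.5 -26 z36 35.8 z40 35.7
103.5 -135 z36 36.4 z40 36.4
104.5 57 z36 37.0 z40 37.0
120.5 -46 z36 47.1 z40 46.9
122.5 67 z36 48.4 z40 48.1
123.5 60 z36 49.0 z40 48.8
125.5 47 z36 50.3 z40 50.0
130.5 -111 z36 53.6 z40 53.2
131.5 110 z36 54.2 z40 53.9
187.5 -47 z36 92.7 z40 91.6
191.5 -31 z36 95.6 z40 94.5
```

play_rows(
  plan=[0,0,0,-0.005,0,0,0,0,0,0,-0.008,0,0,0,0,0,0,-0.0105,0,0,0,0,0,0,-0.0115,0,0,0,0,0,0,-0.0115,0,0,0,0,0,0,-0.0115,0,0,0],
)

```text
clock: 21.68
position: [0.5484, -0.0519, 0.1286]
ee_rot: [0.771, 0.637, 0.001, -0.0]
ft_force: [-0.1, 7.8, 5.0]
grip_width: 0.003
grasp_force: 3.7
```

```bash
python3 meas.py w9; python3 -c "
from h import *
print(status.get_obs()['ft_force'])"
```

```text
tcp x 118.0
62.5 -92 z36 20.6 z40 21.0
63.5 -97 z36 21.2 z40 21.6
75.5 64 z36 28.3 z40 28.5
76.5 62 z36 28.8 z40 29.1
80.5 43 z36 31.2 z40 31.5
83.5 -44 z36 33.0 z40 33.2
85.5 29 z36 34.3 z40 34.4
87.5 -182 z36 35.5 z40 35.6
88.5 57 z36 36.1 z40 36.2
104.5 -26 z36 46.0 z40 45.9
107.5 108 z36 47.8 z40 47.8
110.5 63 z36 49.7 z40 49.6
117.5 -30 z36 54.2 z40 54.0
118.5 -51 z36 54.8 z40 54.6
119.5 85 z36 55.5 z40 55.3
188.5 -78 z36 102.6 z40 101.5
197.5 -43 z36 109.2 z40 108.0
[-1.08824486  8.12432457  4.87430737]
```

play_rows(
  plan=[0,0,0,-0.001,0,0,0,0,0,0,-0.002,0,0,0,0,0,0,-0.003,0,0,0,0,0,0,-0.004,0,0,0,0,0,0,-0.004,0,0,0,0,0,0,-0.004,0,0,0],
)

```text
clock: 22.48
position: [0.548, -0.0553, 0.1289]
ee_rot: [0.771, 0.637, 0.002, -0.0]
ft_force: [-0.9, 9.6, 7.5]
grip_width: -0.002
grasp_force: 4.5
```

```bash
python3 meas.py w10
```

```text
tcp x 121.4
56.5 -73 z36 20.4 z40 20.9
57.5 -79 z36 21.0 z40 21.5
58.5 -41 z36 21.6 z40 22.0
69.5 37 z36 28.0 z40 28.4
70.5 64 z36 28.6 z40 28.9
71.5 49 z36 29.2 z40 29.5
75.5 39 z36 31.6 z40 31.9
79.5 -125 z36 34.0 z40 34.2
80.5 29 z36 34.6 z40 34.8
98.5 -34 z36 45.6 z40 45.6
99.5 75 z36 46.2 z40 46.2
100.5 26 z36 46.8 z40 46.8
102.5 54 z36 48.0 z40 48.0
104.5 28 z36 49.3 z40 49.3
113.5 -127 z36 55.0 z40 54.8
114.5 128 z36 55.6 z40 55.5
189.5 -58 z36 106.7 z40 105.7
193.5 -49 z36 109.6 z40 108.5
```

play_rows(
  plan=[0,0,0,-0.001,0,0,0,0,0,0,-0.002,0,0,0,0,0,0,-0.003,0,0,0,0,0,0,-0.004,0,0,0,0,0,0,-0.004,0,0,0,0,0,0,-0.004,0,0,0],
)

```text
clock: 23.28
position: [0.5474, -0.0592, 0.1289]
ee_rot: [0.771, 0.637, 0.002, -0.0]
ft_force: [0.2, 9.0, 7.3]
grip_width: -0.0
grasp_force: 4.5
```

```bash
python3 meas.py w11; python3 - <<'E'
import cv2
i=cv2.imread('pics/w11.png')[0:130,270:380];cv2.imwrite('pics/w11c.png',cv2.resize(i,None,fx=4.5,fy=4.5,interpolation=cv2.INTER_CUBIC))
E
```

```text
tcp x 125.4
49.5 -73 z36 20.4 z40 21.0
50.5 -75 z36 21.0 z40 21.5
51.5 -40 z36 21.5 z40 22.1
63.5 32 z36 28.5 z40 28.9
64.5 100 z36 29.1 z40 29.5
69.5 41 z36 32.0 z40 32.4
70.5 -53 z36 32.6 z40 32.9
71.5 -81 z36 33.2 z40 33.5
72.5 28 z36 33.8 z40 34.1
90.5 -49 z36 44.6 z40 44.8
91.5 41 z36 45.3 z40 45.4
92.5 57 z36 45.9 z40 46.0
93.5 44 z36 46.5 z40 46.6
96.5 33 z36 48.3 z40 48.4
99.5 25 z36 50.2 z40 50.2
107.5 -122 z36 55.2 z40 55.1
108.5 122 z36 55.8 z40 55.7
189.5 -97 z36 110.7 z40 109.7
```

View pics/w11c.png

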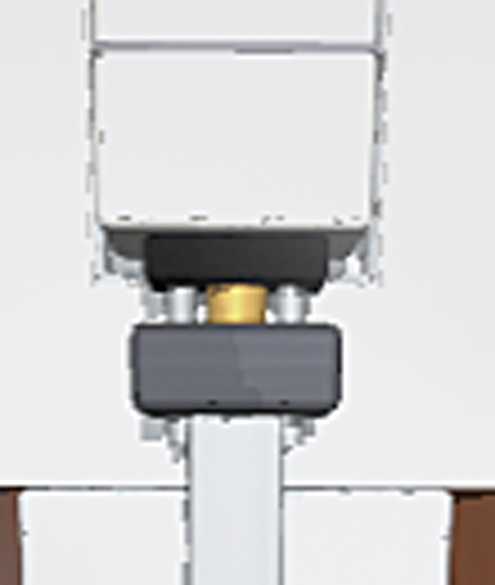

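The view shows the pad on the charger (front v≈225), the spring gap shortened to v 285–322, and the jaw front at v≈322. That puts the spring about 4 mm in. I'll hold briefly to check that it is steady.

play_rows(
  plan=[0,0,0,0,0,0,0,0,0,0,0,0,0,0,0,0,0,0,0,0,0,0,0,0,0,0,0,0],
)

```text
clock: 23.82
position: [0.5474, -0.0592, 0.1289]
ee_rot: [0.771, 0.637, 0.002, -0.0]
ft_force: [0.5, 8.6, 6.7]
grip_width: 0.0
grasp_force: 4.5
```

```bash
cat > gap.py <<'E'
from h import *
import sys
O=np.array([.5706,.064]);u=-(Rn.from_euler('z',79.1,degrees=True).apply([1,0,0])[:2])
def edge(g,a,b,s):  # subpixel steepest edge of sign s in rows a..b
    d=s*np.diff(g)[a:b];i=int(d.argmax());w=np.clip(d[max(i-2,0):i+3],0,None);return a+.5+(np.arange(max(i-2,0),max(i-2,0)+len(w))*w).sum()/w.sum()
p,_=pose();m,im=cam('wrist');save(im,sys.argv[1]+'.png')
g=cv2.cvtColor(im,cv2.COLOR_RGB2GRAY).astype(float)
# charger top edge at columns beside pad, jaw front at column 306-308
f=lambda v,z,c=307:1000*(ray(m,c,v,z)[:2]-O)@u
vc=proj(m,[*(O+.0212*u),.04])[1];vj=proj(m,[*(O+.0335*u),.04])[1]
c=[f(edge(g[:,k:k+3].mean(1),int(vc)-5,int(vc)+5,-1),.04) for k in(305,330,336)]
j=f(edge(g[:,304:307].mean(1),int(vj)-6,int(vj)+7,-1),.04)
print('tcp x %.1f'%(1000*(p[:2]-O)@u),'charger',np.round(c,2),'jaw %.2f'%j,'compress %.2f'%(16-(j-np.median(c))),status.get_obs()['ft_force'].round(1))
E
python3 gap.py g1; python3 - <<'E'
from h import *
O=np.array([.5706,.064]);u=-(Rn.from_euler('z',79.1,degrees=True).apply([1,0,0])[:2])
m=viewer.camera_model('wrist')
for x in(.125,.132,.14,.177): print(x,proj(m,[*(O+x*u),.129]))
E
```

```text
tcp x 125.4 charger [21.3  21.38 21.4 ] jaw 33.42 compress 3.96 [0.9 8.5 6.3]
0.125 [322.81286712 274.61025637]
0.132 [322.78147632 288.4630524 ]
0.14 [322.74664987 303.83200764]
0.177 [322.59875338 369.09890954]
```

play_rows(
  plan=[0,0,0,-0.001,0,0,0,0,0,0,-0.002,0,0,0,0,0,0,-0.0025,0,0,0,0,0,0,-0.0025,0,0,0,0,0,0,-0.0025,0,0,0],
)

```text
clock: 24.5
position: [0.5469, -0.0623, 0.1288]
ee_rot: [0.771, 0.637, 0.001, 0.0]
ft_force: [1.4, 7.0, 5.7]
grip_width: 0.003
grasp_force: 3.7
```

```bash
python3 gap.py g2
```

```text
tcp x 128.5 charger [21.27 21.43 21.43] jaw 33.19 compress 4.23 [0.9 8.2 5.3]
```

play_rows(
  plan=[0,0,0,0.006,0,0,0,0,0,0,0.012,0,0,0,0,0,0,0.019,0,0,0,0,0,0,0.019,0,0,0,0,0,0,0.019,0,0,0],
)

```text
clock: 25.18
position: [0.5494, -0.0461, 0.1277]
ee_rot: [0.772, 0.636, -0.0, 0.0]
ft_force: [0.4, -0.6, -0.1]
grip_width: -0.0
grasp_force: 0.0
```

```bash
python3 gap.py g3
```

```text
tcp x 112.2 charger [21.24 21.24 21.3 ] jaw 36.54 compress 0.71 [ 0.5 -0.1  0.2]
```

play_rows(
  plan=[0,0,0,-0.008,0,0,0,0,0,0,-0.015,0,0,0,0,0,0,-0.015,0,0,0,0,0,0,-0.015,0,0,0],
)

```text
clock: 25.72
position: [0.5475, -0.0585, 0.1288]
ee_rot: [0.771, 0.637, 0.001, -0.0]
ft_force: [0.4, 8.1, 6.2]
grip_width: 0.001
grasp_force: 4.0
```

```bash
python3 gap.py g4
```

```text
tcp x 124.7 charger [21.25 21.36 21.37] jaw 32.88 compress 4.48 [0.3 7.6 6.1]
```

play_rows(
  plan=[0,0,0,0,0,0,0,0,0,0,0,0,0,0,0,0,0,0,0,0,0,0,0,0,0,0,0,0,0,0,0,0,0,0,0,0,0,0,0,0,0,0,0,0,0,0,0,0,0,0,0,0,0,0,0,0],
)

```text
clock: 26.78
position: [0.5475, -0.0584, 0.1287]
ee_rot: [0.771, 0.637, 0.001, -0.0]
ft_force: [0.9, 8.5, 5.6]
grip_width: -0.003
grasp_force: 4.0
```

```bash
python3 gap.py g5
```

```text
tcp x 124.6 charger [21.26 21.38 21.35] jaw 32.74 compress 4.61 [0.8 8.1 4.9]
```

```bash
python3 -c "
from h import *
print(manip.hand_in())"
```

```text
the job is handed in; nothing more can be done
None
```

The charger is fully seated in the nest and released, and I handed in at about 27 s with the arm still holding the trigger squeezed. The wrist camera puts the pad's spring at about 4.6 mm in out of 10, steady over a 1 s hold. The push on the trigger read about 8 N where about 11 N was expected, so the true pressure may be a little under half.

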